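# Hold down the recessed reset button of the drill supply

### The job

Reset the engraving drill's supply unit: pull its service drawer fully open by the pull tab, then take the reset pin from the wooden tool stand and push its thin end through the round aperture in the drawer's deck so that it presses the recessed button fully down. Finish while still gripping the pin and holding the button down with it: do not let go. Leave the marker and the other small things on the desk where they are.

Things in the scene. Friction and masses are not known exactly. Their poses are not given: they have to be found in the camera images.
- supply: The drill's supply unit, a low white plastic housing 150 (depth, its x) x 160 (width, its y) x 78 mm high, fixed on the desk. Origin: centre of its underside, on the desk top; its x axis points from the drawer front to its back, z up. It is turned by up to about 0.2 rad. Its front, facing the robot, is a drawer.
- supply_drawer (a joint): How far the drawer is open, in m: 0 shut, 0.100 fully open (its stop). It slides along the unit's own -x direction, level, against a friction of about 4 N, and stays where it is left. It may start up to 15 mm ajar.
- drawer_handle (a point): Middle of the drawer's steel pull tab, 50 mm above the desk. The tab is an upright plate 12 mm thick (along the unit's y), 26 mm tall, standing out 44 mm from the drawer front; this point is 26 mm in front of the front, whose top edge is 76 mm above the desk. Moves with the drawer; its axes are the unit's, so the drawer opens along this point's -x.
- aperture (a point): Centre of the mouth of the round hole in the aluminium deck inside the drawer, 50 mm above the desk, a thin dark ring round it. Diameter 10 mm with a 2 mm bevel; deck 12 mm thick. It lies on the drawer's middle line, 55 mm behind the outer face of its front (81 mm behind drawer_handle), and moves with it; covered by the housing while shut, clear of it once open. z up.
- button_top (a point): Centre of the top of the recessed button (16 mm wide, grey) straight under the aperture: 20 mm below the deck's top (30 mm above the desk) when not pressed. Moves down as it is pressed.
- reset_button (a joint): How far the button is pressed, in m: 0 up, 0.007 fully down. A spring: about 1.8 N to start, 6 N fully down; it comes back up when released.
- tool_stand: Wooden tool stand, a block 125 (its x) x 50 (its y) x 58 mm high, fixed on the desk. Origin: centre of its underside. Two upright sockets of 12.5 mm diameter on its x axis at -35 and +35 mm; one holds the reset pin, the other the marker (either way round).
- reset_pin_center (a point): Centre of the reset pin: 132 mm long, round, 40 g, upright in one socket of the stand, thin end down, this point 72 mm above the desk. From the bottom: steel pin 6 mm thick to 40 mm, brass ferrule 11 mm to 52 mm, brass collar 22 mm wide to 56 mm (it rests on the stand's top), dark wooden handle 13 mm thick to 132 mm. It lifts straight up; grip the handle 80 to 110 mm above the thin end.
- reset_pin_tip (a point): Lower (thin) end of the reset pin, on its axis; 66 mm below its centre. The pin's z axis points from this end up to the handle.
- marker_center (a point): Middle of a plain black marker, 11 mm thick and 121 mm long, upright in the other socket of the stand, 55 mm of it inside, with no collar. Leave it there.
- round_box_center (a point): Middle of a round cream box, 71 mm wide, 30 mm high, on the desk. A bystander.
- bean_weight_center (a point): Middle of a dark bean-shaped paper weight, 53 x 105 x 25 mm, on the desk. A bystander.
- inkwell_0_center (a point): Middle of a cut glass inkwell, 47 x 47 x 32 mm, on the desk. A bystander.

How it is judged:
On the way, in this order (a step that is already met when the one before it is completed fails the run):
1. the drawer is pulled fully open (value of joint supply_drawer above 0.085 m), for 0.2 s.
2. the reset pin is gripped and lifted clear of the stand (height (world z) of reset_pin_tip above 0.058 m and contact force between the fingers and reset_pin above 2 N and contact force between reset_pin and tool_stand below 0.1 N), for 0.2 s.
At the end, for the whole second after the job is handed in: Drawer at least 85 mm open (of 100); the reset pin, gripped by the fingers, stands through the aperture (tip within 6 mm of its centre, over 22 mm below the deck) and presses the button at least 5 mm down (of 7) with over 1.5 N; the hand does not touch the button. It holds through the last second (value of joint supply_drawer above 0.085 m and value of joint reset_button above 0.005 m and contact force between reset_pin and reset_button above 1.5 N and horizontal distance between reset_pin_tip and aperture below 0.006 m and z of reset_pin_tip in the frame of aperture below -0.022 m and contact force between the fingers and reset_pin above 2 N and contact force between each of the arm, the fingers and reset_button below 0.1 N); the arm keeps its last pose, push and grip.
It fails at once if the marker is pushed away or knocked over (distance of marker_center from where it was at the start of the episode above 0.03 m).
It fails at once if the round box is pushed away or knocked over (distance of round_box_center from where it was at the start of the episode above 0.03 m).
It fails at once if the paper weight is pushed away or knocked over (distance of bean_weight_center from where it was at the start of the episode above 0.03 m).
It fails at once if the inkwell is pushed away or knocked over (distance of inkwell_0_center from where it was at the start of the episode above 0.03 m).
It also fails if it takes over 58 s, if anything falls off the work surface, if the arm or the gripper's body presses on something with over 40 N, if the wrist force passes 120 N, or if a joint passes its speed limit or range.

### The arm

A 7-joint arm with a two-finger parallel gripper is mounted at the origin on a cart in front of the work surface, level with it; the furniture and walls round the work are solid. World frame = base frame: x ahead of the robot, y to its left, z up, the work surface at z = 0. Lengths are in m, angles in rad, forces in N, time in s.
With the tool pointing down it reaches from about 0.425 to 0.925 m from the base axis. Payload 6.8 kg.
Tool frame: the origin (TCP) lies at the very end of the fingers, on their centre line; the grasp point (between the pads) lies 19 mm behind it; z points along the fingers, y is the line along which they close (so a half turn about z gives the same grasp; the last joint's range is limited). The gripper opens to 85 mm and grips with 20 to 120 N. Pads are 22 mm wide; open, the fingers measure 114 mm over their backs; the gripper's body (76 mm by 85 mm) begins 54 mm behind the grasp point. The pads swing forward as they close: fully open they stand 13 mm farther back than shut.
Start: joints at [1.203, 0.477, 0.022, 1.555, -0.011, 1.109, -0.083], TCP at [0.173, -0.652, 0.231] pointing down, gripper open.
Joint ranges: [-2.96, 2.96], [-0.34, 2.1], [-1.41, 1.46], [0.24, 2.44], [-1.37, 4.51], [0.17, 1.92], [-2.96, 2.96]. Speed limits (rad/s): [2.39, 2.39, 3.14, 3.14, 3.14, 3.14, 3.14].

### API

Orientations are given as a unit quaternion [w, x, y, z].
In Python, from station import get_obs, read_camera, hand_in gives the robot as it stands.
- The arm moves only by the tool arm_command, never from a script. Its argument "commands" is one flat list of numbers, 7 for each row, row after row: the shift along the tool's x, y, z in m, then the turn, a rotation vector about the tool's x, y, z in degrees, then the opening, from 0 (shut) to 1 (fully open). In form: [tx, ty, tz, rx, ry, rz, fingers, tx, ty, tz, rx, ry, rz, fingers, ...]. A call has 1 to 8 rows; each row is the pose to reach, as a shift and turn from the pose commanded when the call began, along the tool's axes at that moment; what a row does not reach only later rows make up. A row lasts 1/10 s, in which the tool goes at most 50 mm and 8.59 degrees, less where a joint would pass 70% of its speed; a pose out of reach is approached as far as the arm can. A call with a gripper value outside its range is refused whole. The fingers move at their own pace and stop on an object; "force" is the grip in N (left out, the last holds). Time passes only in rows, so rows that repeat a pose let the fingers close. It gives the time, the measured TCP pose, the force, the opening and the grip force at its end, in the units of the state.
- get_obs(): the state, without advancing time (a new reading comes with each control period).
- read_camera(name): name is "scene" or "top"; returns a dict with "img" (480x640x3 uint8, red, green, blue), "camera_matrix" (3x3 intrinsics, pixels), "pose" (4x4, takes a point from camera to world coordinates). Camera axes: x right, y down, z forward; pixel columns grow to the right and rows downward; lengths in m; the calibration is good to about 2 mm. A picture is of the moment at which its call begins. There is no depth.
- hand_in(): hands the job in; it is judged then, once.
The state is a dict: "t": time; "q": joint angles; "joint_vel": joint speeds; "joint_torque": joint torques, N m; "eef_pos": TCP position; "tool_rot": TCP orientation; "contact_force": force on the tool from outside, world axes, zero at the start; "torque": the same for the moment, N m; "gripper_width": opening from 0.0 (shut) to 1.0 (fully open); "grasp_force": force on a finger pad.
Only numpy, scipy, OpenCV 4.12 (cv2) and the standard library are available. Lean on these libraries where they do the work, as an engineer would, in place of code of your own. Each camera call takes 0.05 s, during which the arm holds its last target. There are 200 camera calls.

## Working session

There is one attempt and no reset: what is moved stays moved. The work goes in short steps, Python scripts to look and compute and a tool call to move; the robot and the scene stay as the last step left them, time stands still between calls to the robot, and variables do not carry over. Pictures are saved under pics/ and viewed, at most 10 in all, crops included, and the job is handed in when it is done.

Besides the shell and the picture viewer there is one more tool, called after "Request:" in YAML: its name, and indented under it one key for each argument. arm_command: Moves the arm, as the interface text tells. Its arguments: {"type":"object","properties":{"commands":{"type":"array","items":{"type":"number"}},"force":{"type":"number"}},"required":["commands"]}

```bash
mkdir -p pics
cat > h.py <<'E'
import numpy as np, cv2
from scipy.spatial.transform import Rotation as R
from station import get_obs, read_camera, hand_in
def cam(n,save=None):
    c=read_camera(n)
    np.savez(f'/tmp/{n}.npz',K=c['camera_matrix'],P=c['pose'],img=c['img'])
    if save: cv2.imwrite('pics/'+save,c['img'][:,:,::-1])
    return c
def load(n): return np.load(f'/tmp/{n}.npz')
def ray(n,u,v):
    c=load(n); d=c['P'][:3,:3]@np.linalg.inv(c['K'])@[u,v,1]; return c['P'][:3,3],d
def atz(n,u,v,z):
    o,d=ray(n,u,v); return o+d*(z-o[2])/d[2]
def proj(n,p):
    c=load(n); q=c['K']@(c['P'][:3,:3].T@(np.asarray(p)-c['P'][:3,3])); return q[:2]/q[2]
def rot():
    q=get_obs()['tool_rot']; return R.from_quat([q[1],q[2],q[3],q[0]])
def crop(n,u0,v0,u1,v1,f,name):
    i=load(n)['img'][v0:v1,u0:u1,::-1]; cv2.imwrite('pics/'+name,cv2.resize(i,None,fx=f,fy=f,interpolation=cv2.INTER_CUBIC))
E
python3 - <<'E'
from h import *
np.set_printoptions(precision=4,suppress=True)
a=cam('scene','s0.png');b=cam('top','t0.png')
for c in(a,b):print(c['pose'],c['camera_matrix'][0])
o=get_obs();print(o['t'],o['eef_pos'],rot().as_matrix(),o['gripper_width'])
E
```

```text
[[-0.7836 -0.4656  0.4112  0.1173]
 [-0.6211  0.5718 -0.5361  0.4965]
 [ 0.0145 -0.6755 -0.7372  0.7279]
 [ 0.      0.      0.      1.    ]] [479.4663   0.     318.9685]
[[ 0.0057 -0.9884  0.1521  0.3125]
 [-1.     -0.0064 -0.0044  0.0284]
 [ 0.0053 -0.1521 -0.9884  1.4468]
 [ 0.      0.      0.      1.    ]] [589.349    0.     313.7002]
0.1 [ 0.1733 -0.6518  0.2304] [[ 0.9664  0.2569 -0.0006]
 [ 0.2569 -0.9664  0.0016]
 [-0.0001 -0.0017 -1.    ]] 1.003101760916071
```

View pics/t0.png

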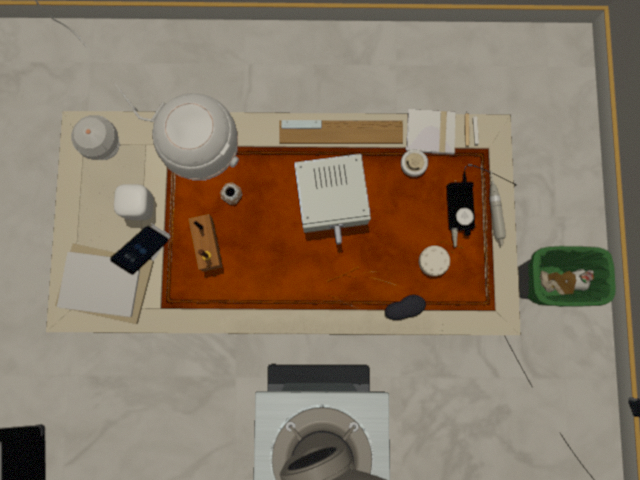

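View pics/s0.png

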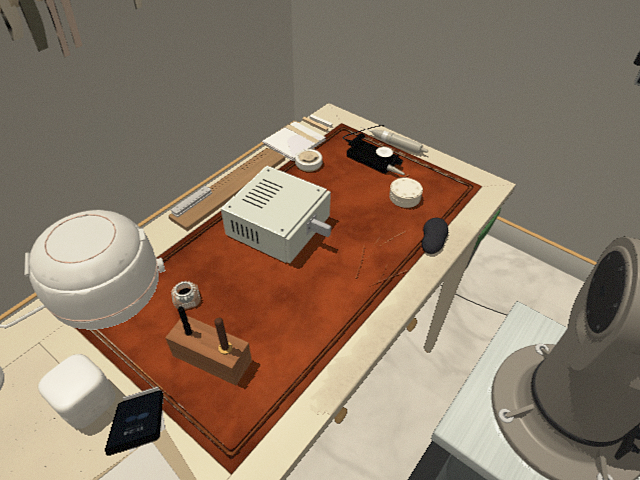

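The top view shows the unit near (333,193) with its tab at (338,235), and the stand at (204,243). The pin with its brass collar is at (206,257) in the stand's near socket, and the marker is at (198,226). Next I'll enlarge both areas.

Run:
```python
from h import *
a=load('top')['img']; s=load('scene')['img']
f=lambda i,u,v,w,h,k:cv2.resize(i[v:v+h,u:u+w,::-1],None,fx=k,fy=k,interpolation=cv2.INTER_CUBIC)
A=f(a,290,145,100,100,4);B=f(a,170,180,100,100,4);cv2.imwrite('pics/c1.png',np.hstack([A,B]))
C=f(s,210,160,130,105,3);D=f(s,150,290,130,105,3);cv2.imwrite('pics/c2.png',np.hstack([C,D]))
```

```text
(no output)
```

View pics/c1.png

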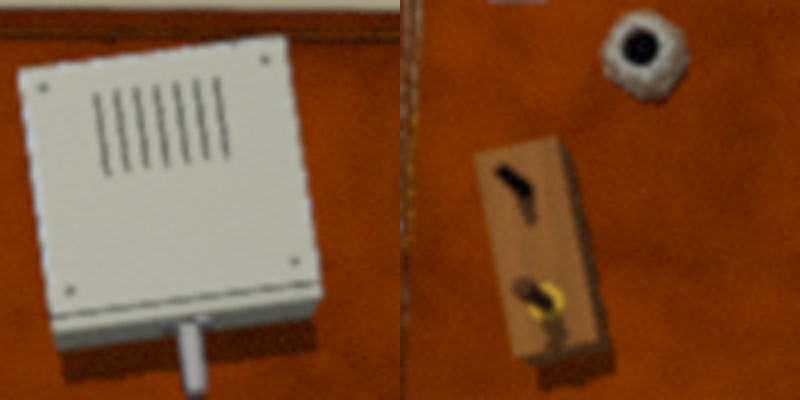

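View pics/c2.png

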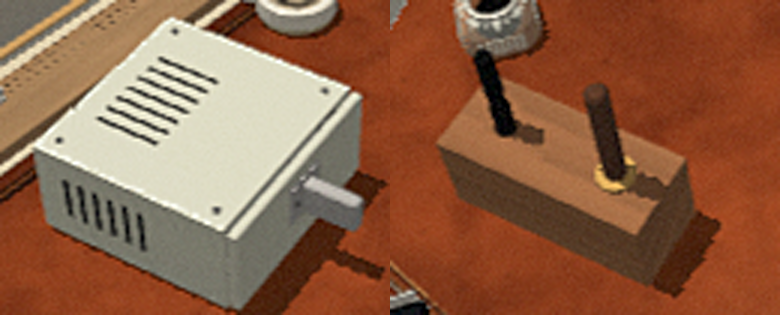

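The crops show the housing top corners at (18,70), (287,36), (320,281) and (50,316) in c1, with the tab running from (186,322) to (197,392). The pin collar is at (547,300) and the handle top at (522,288). In c2 the collar is at (615,175), the handle top at (597,90) and the tab's outer end at (352,210).

Run:
```python
from h import *
np.set_printoptions(precision=4,suppress=True)
A=lambda x,y,z:atz('top',290+x/4,145+y/4,z)
B=lambda x,y,z:atz('top',170+(x-400)/4,180+y/4,z)
C=lambda x,y,z:atz('scene',210+x/3,160+y/3,z)
D=lambda x,y,z:atz('scene',150+(x-390)/3,290+y/3,z)
print('housing top',*[A(*p,.078) for p in((18,70),(287,36),(320,281),(50,316))],sep='\n')
print('scene',*[C(*p,.078) for p in((37,150),(172,18),(361,95),(230,238))],sep='\n')
print('tab',A(186,322,.063),A(197,392,.063),'scene',C(310,182,.063),C(352,207,.063))
print('stand',*[B(*p,.058) for p in((475,153),(558,137),(608,345),(515,357))],sep='\n')
print('scene',*[D(*p,.058) for p in((437,148),(507,78),(690,160),(638,235))],sep='\n')
print('collar',B(547,300,.062),D(615,174,.062)); print('top',B(522,288,.138),D(597,88,.138))
print('marker top',B(502,170,.124),D(484,52,.124))
```

```text
housing top
[0.6929 0.0692 0.078 ]
[ 0.715  -0.0919  0.078 ]
[ 0.5657 -0.1104  0.078 ]
[0.5437 0.0488 0.078 ]
scene
[0.6854 0.07   0.078 ]
[ 0.7109 -0.0879  0.078 ]
[ 0.5544 -0.1077  0.078 ]
[0.5357 0.05   0.078 ]
tab [ 0.5432 -0.0319  0.063 ] [ 0.5012 -0.0384  0.063 ] scene [ 0.5378 -0.0317  0.063 ] [ 0.5023 -0.031   0.063 ]
stand
[0.5593 0.3211 0.058 ]
[0.5693 0.2719 0.058 ]
[0.4447 0.2383 0.058 ]
[0.4372 0.2929 0.058 ]
scene
[0.5544 0.3238 0.058 ]
[0.5596 0.2706 0.058 ]
[0.4447 0.2446 0.058 ]
[0.4349 0.2928 0.058 ]
collar [0.4707 0.2745 0.062 ] [0.4674 0.2768 0.062 ]
top [0.4687 0.2751 0.138 ] [0.4685 0.2741 0.138 ]
marker top [0.5378 0.2915 0.124 ] [0.537  0.2897 0.124 ]
```

Request:
arm_command:
  commands: [0.5,-0.508,0.06,0,0,7.3,1,0.5,-0.508,0.06,0,0,7.3,1,0.5,-0.508,0.06,0,0,7.3,1,0.5,-0.508,0.06,0,0,7.3,1,0.5,-0.508,0.06,0,0,7.3,1,0.5,-0.508,0.06,0,0,7.3,1,0.5,-0.508,0.06,0,0,7.3,1,0.5,-0.508,0.06,0,0,7.3,1]

```text
t: 0.9
eef_pos: [0.3711, -0.3041, 0.1975]
tool_rot: [0.0, 0.998, 0.066, -0.0]
contact_force: [0.8, -0.0, 0.8]
gripper_width: 1.004
grasp_force: 0.0
```

```bash
cat >> h.py <<'E'
def go(x,y,z,yaw):
    "shift and turn, tool axes, to reach TCP (x,y,z), tool down, tool x at yaw"
    o=get_obs(); r=rot(); c,s=np.cos(yaw),np.sin(yaw)
    t=R.from_matrix(np.array([[c,s,0],[s,-c,0],[0,0,-1.]]))
    print('t',round(o['t'],2),'at',o['eef_pos'].round(4) if hasattr(o['eef_pos'],'round') else o['eef_pos'],'F',np.round(o['contact_force'],1),'w',round(o['gripper_width'],3),'gf',round(o['grasp_force'],1))
    print('shift',(r.inv().apply(np.array([x,y,z])-o['eef_pos'])).round(4),'turn',np.degrees((r.inv()*t).as_rotvec()).round(2))
E
python3 -c "
from h import *
go(.5247,-.033,.13,.133)"
```

```text
t 0.9 at [ 0.3711 -0.3041  0.1975] F [ 0.8 -0.   0.8] w 1.004 gf 0.0
shift [ 0.188  -0.2485  0.0675] turn [ 0.    0.   -0.05]
```

Request:
arm_command:
  commands: [0.18,-0.24,0.065,0,0,0,1,0.18,-0.24,0.065,0,0,0,1,0.18,-0.24,0.065,0,0,0,1,0.18,-0.24,0.065,0,0,0,1,0.18,-0.24,0.065,0,0,0,1,0.18,-0.24,0.065,0,0,0,1,0.18,-0.24,0.065,0,0,0,1,0.18,-0.24,0.065,0,0,0,1]

```text
t: 1.7
eef_pos: [0.5174, -0.0424, 0.1321]
tool_rot: [-0.0, 0.998, 0.068, -0.001]
contact_force: [-0.4, -0.4, -0.3]
gripper_width: 0.999
grasp_force: 0.0
```

```bash
python3 -c "
from h import *
go(.5247,-.033,.031,.133)"
```

```text
t 1.7 at [ 0.5174 -0.0424  0.1321] F [-0.4 -0.4 -0.3] w 0.999 gf 0.0
shift [ 0.0086 -0.0082  0.1011] turn [-0.05  0.07  0.19]
```

Request:
arm_command:
  commands: [0.008,-0.008,0.03,0,0,0,1,0.008,-0.008,0.06,0,0,0,1,0.008,-0.008,0.09,0,0,0,1,0.008,-0.008,0.101,0,0,0,1,0.008,-0.008,0.101,0,0,0,1,0.008,-0.008,0.101,0,0,0,0.5,0.008,-0.008,0.101,0,0,0,0.3,0.008,-0.008,0.101,0,0,0,0]
  force: 40

```text
t: 2.5
eef_pos: [0.5252, -0.0356, 0.0331]
tool_rot: [0.0, 0.998, 0.066, 0.001]
contact_force: [-0.1, -0.3, -0.3]
gripper_width: 0.515
grasp_force: 0.0
```

Request:
arm_command:
  commands: [0,0,0,0,0,0,0,0,0,0,0,0,0,0,0,0,0,0,0,0,0,0,0,0,0,0,0,0]

```text
t: 2.9
eef_pos: [0.5245, -0.0348, 0.0323]
tool_rot: [-0.0, 0.998, 0.067, 0.0]
contact_force: [-1.8, 0.8, 6.5]
gripper_width: 0.135
grasp_force: 40.0
```

Request:
arm_command:
  commands: [-0.012,0,0,0,0,0,0,-0.024,0,0,0,0,0,0,-0.036,0,0,0,0,0,0,-0.048,0,0,0,0,0,0,-0.06,0,0,0,0,0,0,-0.072,0,0,0,0,0,0,-0.084,0,0,0,0,0,0,-0.084,0,0,0,0,0,0]

```text
t: 3.7
eef_pos: [0.4386, -0.0469, 0.0323]
tool_rot: [0.0, 0.998, 0.066, -0.001]
contact_force: [-2.1, 1.5, 15.4]
gripper_width: 0.136
grasp_force: 45.3
```

Request:
arm_command:
  commands: [-0.005,0,0,0,0,0,0,-0.01,0,0,0,0,0,0,-0.012,0,0,0,0,0,0,-0.012,0,0,0,0,0,0,-0.012,0,0,0,0,0,0]

```text
t: 4.2
eef_pos: [0.4286, -0.0483, 0.0323]
tool_rot: [0.0, 0.998, 0.066, 0.0]
contact_force: [2.4, 0.5, 10.3]
gripper_width: 0.134
grasp_force: 44.6
```

Run:
```python
from h import *
go(.43,-.046,.031,.133)
s=cam('scene')['img'];a=cam('top')['img']
f=lambda i,u,v,w,h,k:cv2.resize(i[v:v+h,u:u+w,::-1],None,fx=k,fy=k,interpolation=cv2.INTER_CUBIC)
cv2.imwrite('pics/c3.png',np.hstack([f(s,210,150,130,130,3),f(a,290,160,130,130,3)]))
```

```text
t 4.2 at [ 0.4286 -0.0483  0.0323] F [ 2.4  0.5 10.3] w 0.134 gf 44.6
shift [ 0.0017 -0.0021  0.0013] turn [ 0.03 -0.02 -0.04]
```

View pics/c3.png

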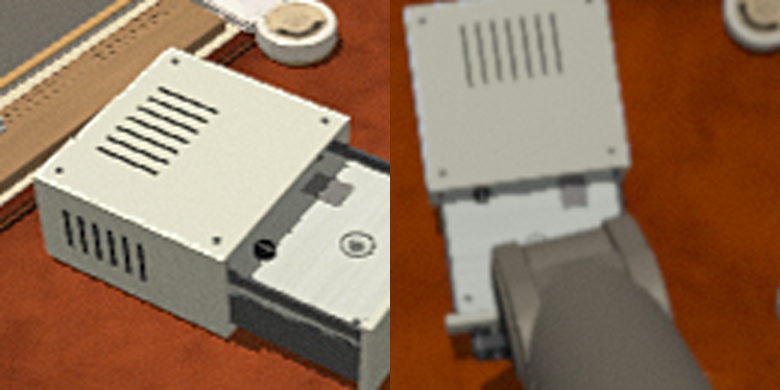

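The drawer is open and the aperture is visible in the scene crop at (358,244). I'll release the tab, rise, and move to the pin.

Request:
arm_command:
  commands: [0,0,0,0,0,0,0.6,0,0,0,0,0,0,0.6,0,0,0,0,0,0,0.6,0,0,-0.04,0,0,0,0.6,0,0,-0.08,0,0,0,0.7,0,0,-0.12,0,0,0,1,0,0,-0.15,0,0,0,1,0,0,-0.15,0,0,0,1]

```text
t: 5.1
eef_pos: [0.431, -0.0483, 0.1851]
tool_rot: [0.001, 0.998, 0.066, 0.003]
contact_force: [1.0, -0.9, -0.4]
gripper_width: 0.999
grasp_force: 0.0
```

```bash
python3 -c "
from h import *
go(.469,.275,.18,.2)"
```

```text
t 5.1 at [ 0.431  -0.0483  0.1851] F [ 1.  -0.9 -0.4] w 0.999 gf 0.0
shift [ 0.0801 -0.3155  0.0051] turn [ 0.11 -0.35 -3.92]
```

Request:
arm_command:
  commands: [0.08,-0.315,0.003,0,0,-3.9,1,0.08,-0.315,0.003,0,0,-3.9,1,0.08,-0.315,0.003,0,0,-3.9,1,0.08,-0.315,0.003,0,0,-3.9,1,0.08,-0.315,0.003,0,0,-3.9,1,0.08,-0.315,0.003,0,0,-3.9,1,0.08,-0.315,0.003,0,0,-3.9,1,0.08,-0.315,0.003,0,0,-3.9,1]

```text
t: 5.9
eef_pos: [0.4651, 0.279, 0.1774]
tool_rot: [-0.001, 0.995, 0.103, -0.001]
contact_force: [0.4, -0.6, -0.4]
gripper_width: 0.997
grasp_force: 0.0
```

Request:
arm_command:
  commands: [0,0,0,0,0,0,1,0,0,0,0,0,0,1]

```text
t: 6.1
eef_pos: [0.4665, 0.2726, 0.1777]
tool_rot: [0.001, 0.995, 0.099, -0.001]
contact_force: [0.4, -0.2, 0.7]
gripper_width: 0.996
grasp_force: 0.0
```

Run:
```python
from h import *
np.set_printoptions(precision=4,suppress=True)
go(.469,.2748,.082,.2)
s=cam('scene')['img'];a=cam('top')['img']
print('ap scene',atz('scene',329.3,231.3,.05))
f=lambda i,u,v,w,h,k:cv2.resize(i[v:v+h,u:u+w,::-1],None,fx=k,fy=k,interpolation=cv2.INTER_CUBIC)
cv2.imwrite('pics/c4.png',np.hstack([f(s,295,195,65,65,6),f(a,305,195,65,65,6)]))
```

```text
t 6.1 at [0.4665 0.2726 0.1777] F [ 0.4 -0.2  0.7] w 0.996 gf 0.0
shift [ 0.003  -0.0018  0.0957] turn [ 0.1   0.11 -0.08]
ap scene [ 0.503  -0.0387  0.05  ]
```

View pics/c4.png

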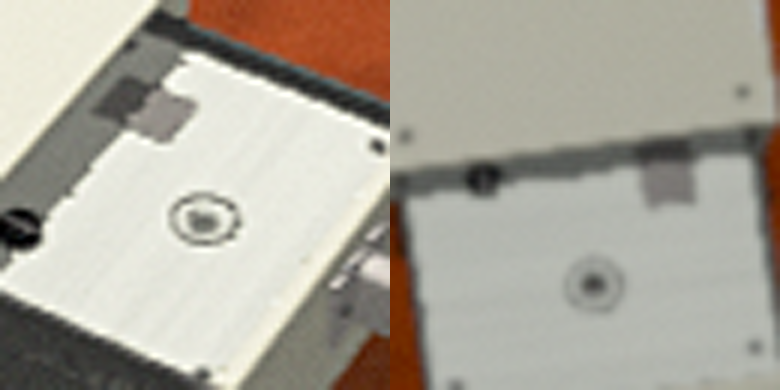

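The ring centre is at (205,219) in the scene half and (204,284) in the top half, and the drawer is open. Next I'll grip the pin.

Request:
arm_command:
  commands: [0.003,-0.002,0.03,0,0,0,1,0.003,-0.002,0.06,0,0,0,1,0.003,-0.002,0.085,0,0,0,1,0.003,-0.002,0.096,0,0,0,1,0.003,-0.002,0.096,0,0,0,1,0.003,-0.002,0.096,0,0,0,0.5,0.003,-0.002,0.096,0,0,0,0.3,0.003,-0.002,0.096,0,0,0,0]
  force: 50

```text
t: 7.0
eef_pos: [0.4701, 0.2777, 0.084]
tool_rot: [-0.0, 0.995, 0.1, 0.001]
contact_force: [-0.9, 1.0, 0.4]
gripper_width: 0.514
grasp_force: 0.0
```

Request:
arm_command:
  commands: [0,0,0,0,0,0,0,0,0,0,0,0,0,0,0,0,0,0,0,0,0,0,0,0,0,0,0,0,0,0,0,0,0,0,0]

```text
t: 7.5
eef_pos: [0.4696, 0.2774, 0.0831]
tool_rot: [-0.0, 0.995, 0.1, 0.0]
contact_force: [-0.9, -0.4, 4.7]
gripper_width: 0.137
grasp_force: 48.8
```

Run:
```python
from h import *
np.set_printoptions(precision=4,suppress=True)
a=atz('scene',328.75,231.1,.05);b=atz('top',338.6,241.9,.05);print(a,b)
go(.469,.2748,.18,.2)
```

```text
[ 0.5041 -0.0385  0.05  ] [ 0.5056 -0.0375  0.05  ]
t 7.5 at [0.4696 0.2774 0.0831] F [-0.9 -0.4  4.7] w 0.137 gf 48.8
shift [-0.0011  0.0024 -0.0969] turn [ 0.   -0.03  0.02]
```

Request:
arm_command:
  commands: [0,0,-0.02,0,0,0,0,0,0,-0.04,0,0,0,0,0,0,-0.06,0,0,0,0,0,0,-0.09,0,0,0,0,0,0,-0.12,0,0,0,0,0,0,-0.12,0,0,0,0,0,0,-0.12,0,0,0,0,0,0,-0.12,0,0,0,0]

```text
t: 8.3
eef_pos: [0.4687, 0.2767, 0.2014]
tool_rot: [0.001, 0.995, 0.1, -0.001]
contact_force: [0.2, -0.2, -1.6]
gripper_width: 0.14
grasp_force: 49.0
```

```bash
python3 -c "
from h import *
go(.505,-.038,.2,.134)"
```

```text
t 8.3 at [0.4687 0.2767 0.2014] F [ 0.2 -0.2 -1.6] w 0.14 gf 49.0
shift [-0.0271  0.3156  0.0018] turn [0.05 0.12 3.81]
```

Request:
arm_command:
  commands: [-0.027,0.315,0,0,0,3.8,0,-0.027,0.315,0,0,0,3.8,0,-0.027,0.315,0,0,0,3.8,0,-0.027,0.315,0,0,0,3.8,0,-0.027,0.315,0,0,0,3.8,0,-0.027,0.315,0,0,0,3.8,0,-0.027,0.315,0,0,0,3.8,0,-0.027,0.315,0,0,0,3.8,0]

```text
t: 9.1
eef_pos: [0.5047, -0.0405, 0.2012]
tool_rot: [0.0, 0.998, 0.064, -0.001]
contact_force: [-0.1, -0.2, -0.0]
gripper_width: 0.139
grasp_force: 49.0
```

Request:
arm_command:
  commands: [0,0,0.03,0,0,0,0,0,0,0.05,0,0,0,0,0,0,0.06,0,0,0,0,0,0,0.06,0,0,0,0,0,0,0.06,0,0,0,0]

```text
t: 9.6
eef_pos: [0.5059, -0.0359, 0.143]
tool_rot: [-0.0, 0.998, 0.068, 0.0]
contact_force: [0.8, -0.0, -0.9]
gripper_width: 0.141
grasp_force: 49.0
```

Run:
```python
from h import *
np.set_printoptions(precision=4,suppress=True)
go(.505,-.038,.14,.134)
s=cam('scene')['img']
o=get_obs();p=np.array(o['eef_pos']);z=p[2]-.076
print(proj('scene',[p[0],p[1],z]),proj('scene',[.505,-.038,.05]))
crop('scene',265,160,365,260,6,'c5.png')
```

```text
t 9.6 at [ 0.5059 -0.0359  0.143 ] F [ 0.8 -0.  -0.9] w 0.141 gf 49.0
shift [-0.0012  0.0019  0.003 ] turn [-0.02 -0.01  0.07]
[327.4111 224.988 ] [328.2622 231.0276]
```

View pics/c5.png

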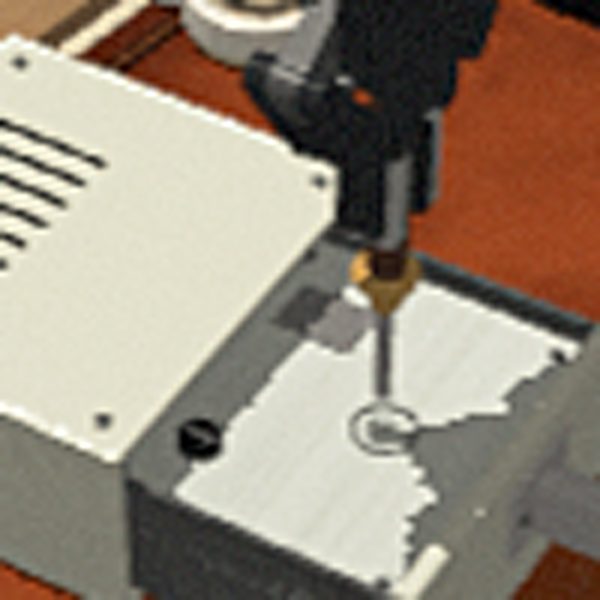

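The tip is at (382,398) and the ring centre at (384,428) in the crop. I'll work out their relative offset.

Run:
```python
from h import *
np.set_printoptions(precision=4,suppress=True)
g=lambda x,y:(265+(x+.5)/6-.5,160+(y+.5)/6-.5)
t=atz('scene',*g(382,398),.0659);a=atz('scene',*g(384,428),.05);print(t,a)
d=a-t;d[2]=0;print('tool shift',rot().inv().apply(d)); o=get_obs(); print(o['eef_pos'])
```

```text
[ 0.5044 -0.0364  0.0659] [ 0.5047 -0.0386  0.05  ]
tool shift [-0.      0.0022 -0.    ]
[ 0.5063 -0.0361  0.1435]
```

Request:
arm_command:
  commands: [0,0.002,0,0,0,0,0,0,0.002,0.005,0,0,0,0,0,0.002,0.01,0,0,0,0,0,0.002,0.014,0,0,0,0,0,0.002,0.018,0,0,0,0,0,0.002,0.022,0,0,0,0,0,0.002,0.025,0,0,0,0,0,0.002,0.025,0,0,0,0]
  force: 70

```text
t: 10.45
eef_pos: [0.5056, -0.0387, 0.1172]
tool_rot: [-0.0, 0.998, 0.067, -0.0]
contact_force: [-0.5, 0.1, -0.6]
gripper_width: 0.136
grasp_force: 68.1
```

Run:
```python
from h import *
go(.505,-.038,.1,.134)
cam('scene');crop('scene',275,170,355,250,6,'c6.png')
```

```text
t 10.45 at [ 0.5056 -0.0387  0.1172] F [-0.5  0.1 -0.6] w 0.136 gf 68.1
shift [-0.0005 -0.0007  0.0172] turn [-0.01  0.05  0.01]
```

View pics/c6.png

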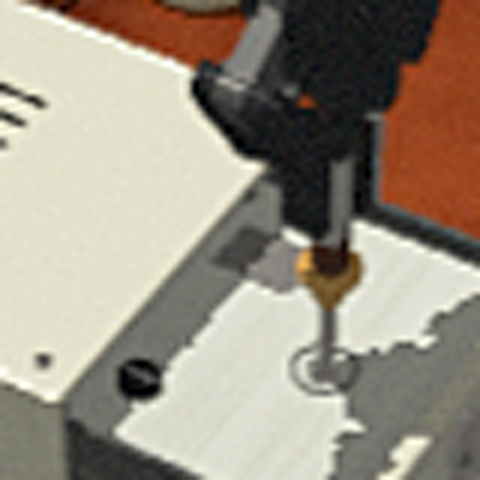

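The pin has entered the ring at (325,365) with no contact force. I'll press on.

Request:
arm_command:
  commands: [0,0,0.004,0,0,0,0,0,0,0.008,0,0,0,0,0,0,0.011,0,0,0,0,0,0,0.013,0,0,0,0,0,0,0.015,0,0,0,0,0,0,0.016,0,0,0,0,0,0,0.016,0,0,0,0,0,0,0.016,0,0,0,0]

```text
t: 11.3
eef_pos: [0.506, -0.0387, 0.102]
tool_rot: [0.0, 0.998, 0.067, 0.0]
contact_force: [-1.4, 1.1, 3.6]
gripper_width: 0.133
grasp_force: 68.4
```

Request:
arm_command:
  commands: [0,0,0.001,0,0,0,0,0,0,0.002,0,0,0,0,0,0,0.003,0,0,0,0,0,0,0.003,0,0,0,0,0,0,0.003,0,0,0,0]

```text
t: 11.8
eef_pos: [0.5065, -0.0387, 0.0996]
tool_rot: [0.0, 0.998, 0.067, 0.001]
contact_force: [-2.8, 0.2, 12.8]
gripper_width: 0.133
grasp_force: 69.7
```

Request:
arm_command:
  commands: [0,0,0,0,0,0,0,0,0,0,0,0,0,0,0,0,0,0,0,0,0,0,0,0,0,0,0,0]

```text
t: 12.2
eef_pos: [0.5065, -0.0387, 0.0996]
tool_rot: [0.0, 0.998, 0.067, 0.001]
contact_force: [-2.7, 1.0, 12.4]
gripper_width: 0.136
grasp_force: 69.7
```

Run:
```python
from h import *
cam('scene');crop('scene',275,170,355,250,6,'c7.png')
```

```text
(no output)
```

View pics/c7.png

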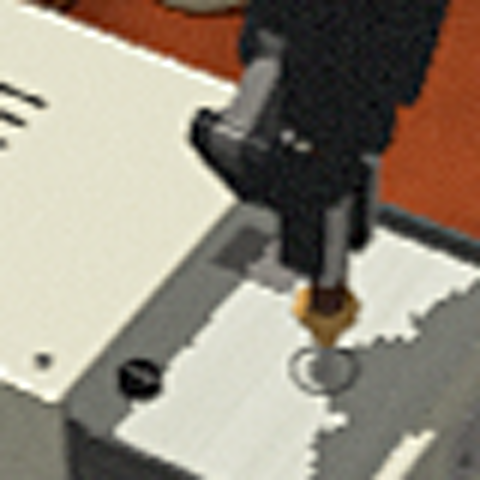

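The pin stands inside the ring with the collar lowered by about the commanded travel, so it hasn't slipped. A steady 12 N is well above the 6 N spring, so the button is bottomed out.

```bash
python3 -c "
from h import *
print(hand_in())"
```

```text
the job is handed in; nothing more can be done
None
```

I pulled the drawer open about 96 mm from where it started and handed the job in at about 12.2 s, with the gripped pin through the aperture pressing the button with a steady 12 N, well past the 6 N that takes it fully down; the judging result was not returned.

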